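# Set the gel clamp's thumbscrew a quarter turn off its seat

### The arm

A 6-joint arm with a two-finger parallel gripper is mounted at the origin on a cart in front of the work surface, level with it; the furniture and walls round the work are solid. World frame = base frame: x ahead of the robot, y to its left, z up, the work surface at z = 0. Lengths are in mm, angles in rad, forces in N, time in s.
With the tool pointing down it reaches from about 300 to 850 mm from the base axis. Payload 4.2 kg.
Tool frame: the origin (TCP) lies on the centre line of the jaws, within the pads' length; the fingertips stand 25 mm ahead of it and the grasp point (between the pads) lies 6 mm ahead of it; z points along the fingers, y is the line along which they close (so a half turn about z gives the same grasp; the last joint's range is limited). The gripper opens to 91 mm and grips with 3 to 60 N. Pads are 32 mm wide; open, the fingers measure 118 mm over their backs; the gripper's body (76 mm by 178 mm) begins 60 mm behind the grasp point.
Start: joints at [-1.186, 0.32, 1.565, -0, 1.257, -0.02], TCP at [226.459, -528.542, 238.976] pointing down, gripper open.
Joint ranges: [-3.11, 3.11], [-0.84, 2.01], [0.21, 2.61], [-1.34, 4.49], [0.05, 2.63], [-2.56, 2.56]. Speed limits (rad/s): [2.57, 2.57, 3.14, 3.14, 3.14, 3.14].

### API

Orientations are given as a unit quaternion [x, y, z, w].
In Python, from rig import robot gives the robot as it stands.
- The arm moves only by the tool jog_arm, never from a script. Its argument "plan" is a list of rows, each a list of 7 numbers: the opening, from 0 (shut) to 1 (fully open), then the shift along the world's x, y, z in cm, then the turn, a rotation vector about the world's x, y, z in rad. A call has 1 to 10 rows; each row is the pose to reach, as a shift and turn from the pose commanded when the call began; what a row does not reach only later rows make up. A row lasts 1/8 s, in which the tool goes at most 62.5 mm and 10.7 degrees, less where a joint would pass 70% of its speed; a pose out of reach is approached as far as the arm can. A call with a gripper value outside its range is refused whole. The fingers move at their own pace and stop on an object; "grip_force" is the grip in N (left out, the last holds). Time passes only in rows, so rows that repeat a pose let the fingers close. It gives the time, the measured TCP pose, the force, the opening and the grip force at its end, in the units of the state.
- robot.read_state(): the state, without advancing time (a new reading comes with each control period).
- robot.grab_frame(name): name is "side" or "top"; returns the picture (384x512x3 uint8, red, green, blue); there is no depth.
- robot.camera_info(name): a dict with "mtx" (3x3 intrinsics, pixels), "dist_coeffs" ([k1, k2, p1, p2, k3] as OpenCV has them; the pictures are not rectified), "world_to_cam" (4x4, takes a point from world to camera coordinates). Camera axes: x right, y down, z forward; pixel columns grow to the right and rows downward; lengths in mm; the calibration is good to about 2 mm. A picture is of the moment at which its call begins. camera_info takes no time and is no camera call.
- robot.close_job(): hands the job in; it is judged then, once.
The state is a dict: "t": time; "joints": joint angles; "qd": joint speeds; "joint_efforts": joint torques, N m; "tcp_pos": TCP position; "eef_rot": TCP orientation; "ft_force": force on the tool from outside, world axes, zero at the start; "wrist_torque": the same for the moment, N m; "grip_width": finger opening in mm; "grasp_force": force on a finger pad.
Only numpy, scipy, OpenCV 4.12 (cv2) and the standard library are available. Lean on these libraries where they do the work, as an engineer would, in place of code of your own. Each camera call takes 0.05 s, during which the arm holds its last target. There are 200 camera calls.

### The job

On the gel cassette clamp with the orange thumbscrew, turn the screw clockwise until its pad seats on the glass and it turns no further, then back it off a quarter turn so that the glass is located but not strained. Finish while still gripping the orange thumbscrew, holding it still at that setting: do not let go. Leave the clamp with the grey thumbscrew, which is already set, and the other things on the worktop as they are.

Things in the scene. Friction and masses are not known exactly. Their poses are not given: they have to be found in the camera images.
- orange_screw (a joint): angle of the orange thumbscrew on its vertical axis, rad: 0 = seated (hard stop, pad on the glass), growing as it is turned anticlockwise seen from above (loosened); starts between 2.1 and 3.4, upper stop 4.4. It turns with a light drag of about 0.04 N m, stays where it is left, and rises 8 mm per full turn (1.27 mm per rad) as it is loosened.
- orange_grip (a point): middle of the orange thumbscrew's wing, on the screw's axis, about 115 mm above the worktop when seated; this frame turns with the screw. The wing is an upright flat bar 48 mm long (along this frame's x), 14 mm thick (y), 30 mm tall (z, up), reaching 15 mm above this point and 14 mm below it, where it joins a 26 mm round hub. A white line on its top marks the +x end.
- orange_clamp: the clamp with the orange thumbscrew, fixed to the worktop: grey base 124x90 mm with a glass gel cassette, column at the back (+x), arm over the middle, top 79 mm above the worktop. Origin under the screw's axis, at worktop level. A white dial under the thumbscrew has a black tick every quarter turn; seated, the wing's white line points to the column.
- grey_grip (a point): same point of the grey thumbscrew of the second, otherwise identical clamp, already set, 0.14 to 0.4 m from the first on its left or right; not to be touched.
- grey_screw (a joint): angle of the grey thumbscrew, rad, as for the orange one; starts near 1.57.
- box: orange carton, 131x86x53 mm; bystander; origin at the middle of its underside
- reagent_bottle_2: small white reagent bottle, 31 mm across, 66 mm tall; bystander; origin at the middle of its underside
- tip_box: peach pipette-tip box, 90x122x62 mm; bystander; origin at the middle of its underside
- ethanol: small white bottle with blue cap, 56 mm across, 104 mm tall; bystander; origin at the middle of its underside
- marker: black marker pen, 130 mm long; bystander; origin at the middle of its underside
- tape: cream tape roll, 90 mm across, 19 mm thick; bystander; origin at the middle of its underside
- reagent_bottle_0: small white reagent bottle, 31 mm across, 66 mm tall; bystander; origin at the middle of its underside
- mouse: black computer mouse, 56x101x29 mm; bystander; origin at the middle of its underside
- tube: green microtube, 46 mm long; bystander; origin at the middle of its underside

How it is judged:
By the outcome, as a careful person would: the job done as asked, in the order asked, and still so for the second after the job is handed in, while the arm keeps its last pose, push and grip.
It also fails if it takes over 72 s, if anything falls off the work surface, if the arm or the gripper's body presses on something with over 40 N, if the wrist force passes 120 N, or if a joint passes its speed limit or range.

## Working session

There is one attempt and no reset: what is moved stays moved. The work goes in short steps, Python scripts to look and compute and a tool call to move; the robot and the scene stay as the last step left them, time stands still between calls to the robot, and variables do not carry over. Pictures are saved under pics/ and viewed, at most 10 in all, crops included, and the job is handed in when it is done.

Besides the shell and the picture viewer there is one more tool, called as name([rows], argument=value, ...), one row to a line, values as JSON. jog_arm: Moves the arm, as the interface text tells. Its arguments: {"type":"object","properties":{"plan":{"type":"array","items":{"type":"array","items":{"type":"number"}}},"grip_force":{"type":"number"}},"required":["plan"]}

```bash
mkdir -p pics
cat > h.py <<'E'
from rig import robot
import numpy as np, cv2
def cam(n):
    c=robot.camera_info(n); return np.array(c["mtx"],float),np.array(c["dist_coeffs"],float),np.array(c["world_to_cam"],float)
def ray(n,uv):
    K,d,T=cam(n); p=cv2.undistortPoints(np.array([[uv]],float),K,d)[0,0]
    R=T[:3,:3]; return -R.T@T[:3,3], R.T@np.array([p[0],p[1],1])
def onz(n,uv,z):
    o,v=ray(n,uv); return o+v*(z-o[2])/v[2]
def proj(n,P):
    K,d,T=cam(n); return cv2.projectPoints(np.array([P],float),cv2.Rodrigues(T[:3,:3])[0],T[:3,3],K,d)[0][0,0]
E
python3 - <<'E'
from h import *
a=robot.grab_frame("top");b=robot.grab_frame("side")
cv2.imwrite("pics/t0.png",a[:,:,::-1]);cv2.imwrite("pics/s0.png",b[:,:,::-1])
for n in("top","side"):
    o,_=ray(n,(256,192));print(n,o,onz(n,(256,192),0))
print(robot.read_state())
E
```

```text
top [ 324.43036405   67.34648881 1320.96315583] [581.78701336  72.54752615   0.        ]
side [-205.37005528  405.30121876  970.20263245] [6.95210095e+02 8.76182826e+01 1.13686838e-13]
{'t': 0.1, 'joints': array([-1.18598779e+00,  3.20241475e-01,  1.56552875e+00,  1.26166652e-05,
        1.25740941e+00, -2.00351528e-02]), 'qd': array([ 0.0001047 , -0.00124003, -0.00426223,  0.00063739,  0.00176953,
       -0.00093718]), 'joint_efforts': array([ 1.78527976e-06, -4.13332808e+01, -2.32510614e+01,  7.28712254e-02,
        4.22349398e-02, -6.05233231e-05]), 'tcp_pos': array([ 226.31242311, -528.15187327,  238.20755144]), 'eef_rot': array([ 9.79582641e-01,  2.01040343e-01, -1.38020782e-04, -7.81416069e-04]), 'ft_force': array([ 0.34307623, -0.49368434,  0.51369944]), 'wrist_torque': array([-0.01915425,  0.08110429,  0.02901823]), 'grasp_force': 0.0, 'grip_width': 91.28221978190595}
```

View pics/t0.png

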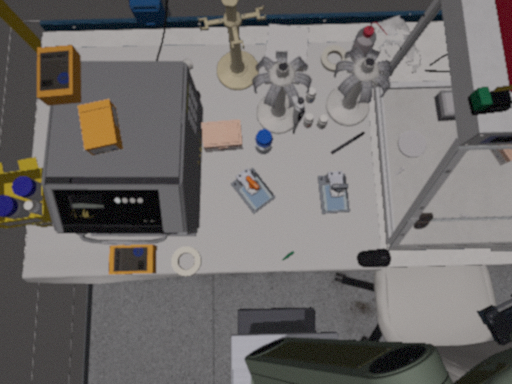

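View pics/s0.png

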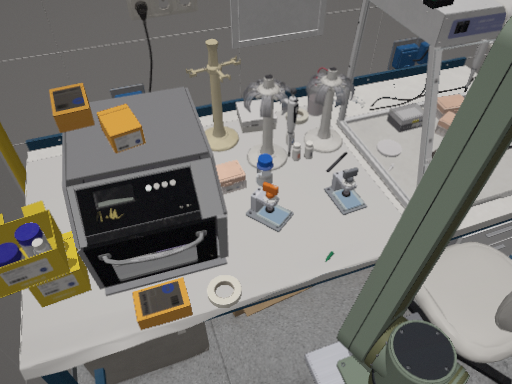

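The orange clamp sits at top (253,188) and side (270,205), and the grey one at top (335,190). The clamp is yawed, so I'll crop in on it and locate the wing.

Run:
```python
from h import *
out=[]
for n,c in(("top",(253,190)),("side",(270,205))):
    im=cv2.imread("pics/%s0.png"%n[0]); 
    x,y=c; cr=im[y-30:y+30,x-32:x+32]; out.append(cv2.resize(cr,None,fx=6.2,fy=6.2,interpolation=cv2.INTER_CUBIC))
    hsv=cv2.cvtColor(im,cv2.COLOR_BGR2HSV); m=cv2.inRange(hsv,(3,150,90),(18,255,255)); k=np.zeros_like(m);k[y-25:y+25,x-28:x+28]=255; m&=k
    cs,_=cv2.findContours(m,0,1); b=max(cs,key=cv2.contourArea); M=cv2.moments(m,True)
    uv=(M['m10']/M['m00'],M['m01']/M['m00']); print(n,uv,cv2.minAreaRect(b),cv2.contourArea(b),onz(n,uv,118))
cv2.imwrite("pics/c0.png",np.hstack(out))
# glass/base blue-ish contour top
```

```text
top (251.25, 182.45) ((251.80001831054688, 182.60000610351562), (14.310833930969238, 6.260990142822266), 63.43495178222656) 43.0 [587.40566666  85.20577104 118.        ]
side (269.6024844720497, 189.55900621118013) ((270.0, 189.5), (15.0, 14.0), 90.0) 137.5 [581.8352791   86.06348949 118.        ]
```

View pics/c0.png

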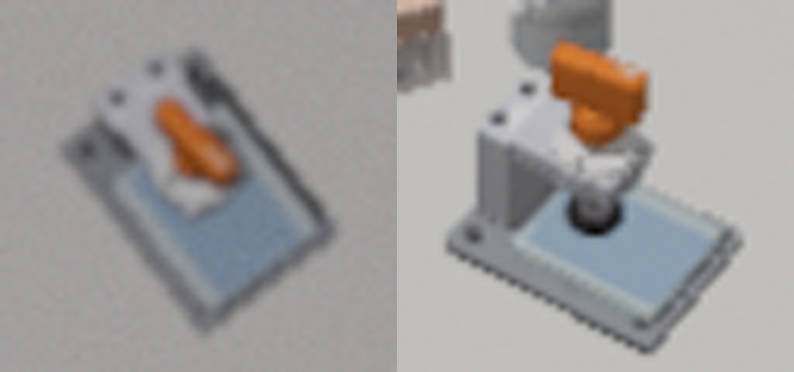

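The column is up-left of the screw. The wing's white end, at crop (215,165) in the top view and (625,70) in the side view, points away from the column, so the screw is near 3 rad. Next I'll compute the yaws and the axis position.

Run:
```python
from h import *
T=lambda x,y:(253-32+x/6.2-.4,190-30+y/6.2-.4)
S=lambda x,y:(270-32+(x-397)/6.2-.4,205-30+y/6.2-.4)
yaw=lambda a,b:np.arctan2(*(b-a)[:2][::-1])
a=[onz("top",T(*p),10) for p in((205,330),(65,150),(333,235),(195,55))]
print("base",yaw(a[0],a[1]),yaw(a[2],a[3]),yaw(a[0],a[2])+np.pi/2, np.mean(a,0))
b=[onz("top",T(*p),130) for p in((166,108),(230,172))]; print("wing top",b,yaw(b[0],b[1]))
c=[onz("side",S(*p),134) for p in((553,45),(647,75))]; print("wing side edge",c,yaw(c[0],c[1]))
o1,v1=ray("top",(251.5,182.5));o2,v2=ray("side",(269.6,188.5))
A=np.stack([v1,-v2],1);s=np.linalg.lstsq(A,o2-o1,rcond=None)[0];print("tri",o1+s[0]*v1,o2+s[1]*v2)
g=onz("top",(337,187),118);print("grey",g)
```

```text
base 0.6331143754750667 0.6165181690940273 0.6183357936658626 [584.85238173  82.68573195  10.        ]
wing top [array([601.09036415,  95.85510011, 130.        ]), array([569.9481588 ,  66.84460122, 130.        ])] -2.3916179142687426
wing side edge [array([602.89196928,  99.49050476, 134.        ]), array([569.86034764,  65.64261381, 134.        ])] -2.3439900234819055
tri [587.54903513  84.50315486 116.5784975 ] [587.25783676  83.97389458 116.50734077]
grey [ 567.56984108 -162.81133496  118.        ]
```

jog_arm([
  [1, 1, 6, 2, 0, 0, 0.18],
  [1, 2, 12, 2, 0, 0, 0.36],
  [1, 3, 18, 2, 0, 0, 0.54],
  [1, 4, 24, 2, 0, 0, 0.72],
  [1, 5, 29, 2, 0, 0, 0.9],
  [1, 10, 34, 2, 0, 0, 1.08],
  [1, 14, 39, 2, 0, 0, 1.26],
  [1, 18, 43, 2, 0, 0, 1.44],
  [1, 22, 47, 2, 0, 0, 1.62],
  [1, 26, 51, 2, 0, 0, 1.75],
])

```text
t: 1.35
tcp_pos: [487.5, -16.7, 258.7]
eef_rot: [0.471, 0.882, -0.0, -0.0]
ft_force: [0.8, -1.1, 0.8]
grip_width: 91.4
grasp_force: 0.0
```

jog_arm([
  [1, 2, 2, -1, 0, 0, 0.18],
  [1, 4, 4, -2, 0, 0, 0.36],
  [1, 6, 6, -3, 0, 0, 0.54],
  [1, 8, 8, -4, 0, 0, 0.72],
  [1, 9.9, 9.9, -5, 0, 0, 0.9],
  [1, 9.9, 9.9, -6, 0, 0, 1.08],
  [1, 9.9, 9.9, -6, 0, 0, 1.26],
  [1, 9.9, 9.9, -6, 0, 0, 1.44],
  [1, 9.9, 9.9, -6, 0, 0, 1.62],
  [1, 9.9, 9.9, -6, 0, 0, 1.75],
])

```text
t: 2.6
tcp_pos: [585.1, 80.4, 198.4]
eef_rot: [-0.375, 0.927, 0.0, -0.001]
ft_force: [0.8, -0.8, -0.1]
grip_width: 91.3
grasp_force: 0.0
```

Run:
```python
from h import *
s=robot.read_state();print(s["tcp_pos"],s["eef_rot"],s["joints"])
out=[]
for n,z in(("top",120),("side",140)):
    im=robot.grab_frame(n)[:,:,::-1]; x,y=[int(i) for i in proj(n,(586,83,z))]
    out.append(cv2.resize(im[y-40:y+40,x-40:x+40],(400,400),interpolation=cv2.INTER_CUBIC));print(n,x,y)
cv2.imwrite("pics/c1.png",np.hstack(out))
```

```text
[585.14924739  80.43101816 198.42683221] [-3.74539025e-01  9.27210945e-01  2.03613593e-04 -5.83397331e-04] [ 1.17081795e-01  3.72063087e-01  1.59052545e+00  9.21129626e-05
  1.18023700e+00 -2.22154893e+00]
top 252 182
side 270 182
```

View pics/c1.png

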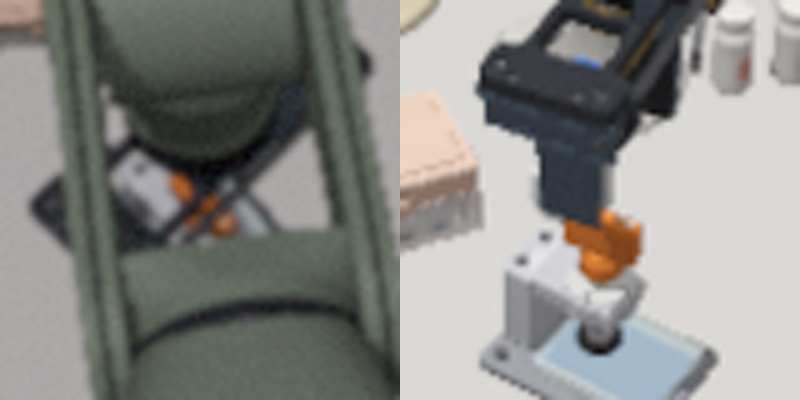

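The jaws straddle the wing square-on, with the fingers either side of it in both views. Now I'll descend and close.

jog_arm([
  [1, 0.1, 0.2, -2, 0, 0, 0],
  [1, 0.1, 0.2, -4, 0, 0, 0],
  [1, 0.1, 0.2, -5.5, 0, 0, 0],
  [1, 0.1, 0.2, -6.4, 0, 0, 0],
  [1, 0.1, 0.2, -6.4, 0, 0, 0],
  [0.3, 0.1, 0.2, -6.4, 0, 0, 0],
  [0, 0.1, 0.2, -6.4, 0, 0, 0],
  [0, 0.1, 0.2, -6.4, 0, 0, 0],
  [0, 0.1, 0.2, -6.4, 0, 0, 0],
  [0, 0.1, 0.2, -6.4, 0, 0, 0],
], grip_force=15)

```text
t: 3.95
tcp_pos: [586.5, 82.5, 135.0]
eef_rot: [-0.372, 0.928, 0.0, -0.0]
ft_force: [0.2, -0.2, 0.7]
grip_width: 44.1
grasp_force: 0.0
```

Run:
```python
from h import *
s=robot.read_state();print(s)
im=robot.grab_frame("side")[:,:,::-1]; x,y=270,182
cv2.imwrite("pics/c2.png",cv2.resize(im[y-40:y+40,x-40:x+40],(480,480),interpolation=cv2.INTER_CUBIC))
```

```text
{'t': 3.95, 'joints': array([ 1.20242705e-01,  4.27672811e-01,  1.67476809e+00,  5.24655931e-05,
        1.03916756e+00, -2.21378860e+00]), 'qd': array([-7.97312942e-05,  2.06921407e-03,  1.00160728e-03, -2.00933169e-04,
        1.98258644e-03, -3.44816630e-04]), 'joint_efforts': array([ 7.50585841e-04, -4.45065987e+01, -2.07095039e+01, -6.46415795e-02,
        3.99567839e-02,  3.69894451e-04]), 'tcp_pos': array([586.45841806,  82.45696807, 135.0160217 ]), 'eef_rot': array([-3.72409747e-01,  9.28068413e-01,  2.38867262e-05, -1.79297823e-06]), 'ft_force': array([ 0.20172945, -0.19568848,  0.70339035]), 'wrist_torque': array([ 0.13126212, -0.0881313 , -0.00618382]), 'grasp_force': 0.0, 'grip_width': 44.066605085313796}
```

View pics/c2.png

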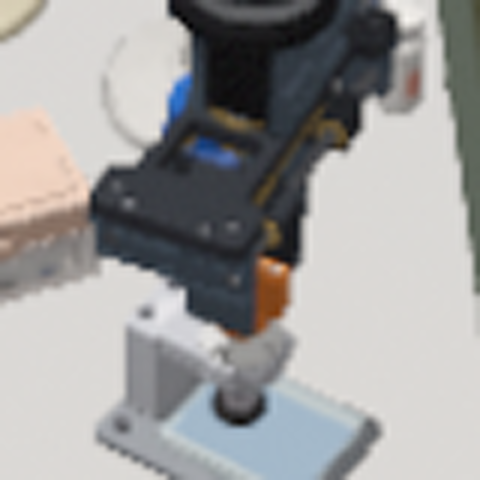

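The fingers are around the wing but still closing, at 44 mm so far. I'll keep closing.

jog_arm([
  [0, 0, 0, 0, 0, 0, 0],
  [0, 0, 0, 0, 0, 0, 0],
  [0, 0, 0, 0, 0, 0, 0],
  [0, 0, 0, 0, 0, 0, 0],
  [0, 0, 0, 0, 0, 0, 0],
  [0, 0, 0, 0, 0, 0, 0],
  [0, 0, 0, 0, 0, 0, 0],
], grip_force=20)

```text
t: 4.88
tcp_pos: [586.1, 82.7, 135.0]
eef_rot: [-0.372, 0.928, 0.0, -0.0]
ft_force: [-3.3, 2.5, 1.5]
grip_width: 13.8
grasp_force: 20.0
```

```bash
cat > st.py <<'E'
from h import *
s=robot.read_state();q=s["eef_rot"]
print(s["t"],s["tcp_pos"].round(2),"yyaw",round(2*np.arctan2(q[1],q[0])-np.pi/2,4),"F",s["ft_force"].round(2),"M",s["wrist_torque"].round(3),s["grip_width"],s["grasp_force"],s["joints"].round(3))
E
python3 st.py
```

```text
4.875 [586.12  82.69 134.96] yyaw 2.3339 F [-3.25  2.52  1.52] M [ 0.625  0.442 -0.021] 13.80943560595897 19.998864233493805 [ 1.200e-01  4.280e-01  1.675e+00  1.000e-03  1.040e+00 -2.214e+00]
```

Gripped at 13.8 mm. Now clockwise, following the screw's descent.

jog_arm([
  [0, -0.05, 0.04, -0.02, 0, 0, -0.15],
  [0, -0.05, 0.04, -0.04, 0, 0, -0.3],
  [0, -0.05, 0.04, -0.06, 0, 0, -0.45],
  [0, -0.05, 0.04, -0.08, 0, 0, -0.6],
  [0, -0.05, 0.04, -0.1, 0, 0, -0.75],
  [0, -0.05, 0.04, -0.12, 0, 0, -0.9],
  [0, -0.05, 0.04, -0.14, 0, 0, -1.05],
  [0, -0.05, 0.04, -0.15, 0, 0, -1.2],
  [0, -0.05, 0.04, -0.17, 0, 0, -1.35],
  [0, -0.05, 0.04, -0.19, 0, 0, -1.5],
])

```text
t: 6.12
tcp_pos: [586.0, 83.6, 133.1]
eef_rot: [0.362, 0.932, 0.001, -0.0]
ft_force: [-1.8, 4.0, 1.4]
grip_width: 14.0
grasp_force: 20.0
```

```bash
python3 st.py
```

```text
6.125 [585.99  83.59 133.07] yyaw 0.8291 F [-1.78  3.97  1.41] M [0.863 0.328 0.051] 13.956722641921779 19.99627411365509 [ 0.122  0.429  1.678  0.002  1.034 -0.708]
```

jog_arm([
  [0, -0.03, 0.06, -0.02, 0, 0, -0.15],
  [0, -0.03, 0.06, -0.04, 0, 0, -0.3],
  [0, -0.03, 0.06, -0.06, 0, 0, -0.45],
  [0, -0.03, 0.06, -0.08, 0, 0, -0.6],
  [0, -0.03, 0.06, -0.1, 0, 0, -0.75],
  [0, -0.03, 0.06, -0.12, 0, 0, -0.9],
  [0, -0.03, 0.06, -0.14, 0, 0, -1.05],
  [0, -0.03, 0.06, -0.15, 0, 0, -1.2],
  [0, -0.03, 0.06, -0.17, 0, 0, -1.35],
  [0, -0.03, 0.06, -0.19, 0, 0, -1.5],
])

```text
t: 7.38
tcp_pos: [586.7, 83.8, 131.2]
eef_rot: [0.9, 0.435, 0.001, 0.0]
ft_force: [0.7, 3.4, -1.0]
grip_width: 13.8
grasp_force: 20.0
```

```bash
python3 st.py
```

```text
7.375 [586.73  83.77 131.19] yyaw -0.6707 F [ 0.73  3.43 -1.03] M [ 0.481 -0.108  0.039] 13.792413023608647 19.997132420539856 [0.122 0.431 1.68  0.    1.028 0.793]
```

jog_arm([
  [0, 0, 0, -0.01, 0, 0, -0.05],
  [0, 0, 0, -0.01, 0, 0, -0.1],
  [0, 0, 0, -0.02, 0, 0, -0.15],
  [0, 0, 0, -0.02, 0, 0, -0.2],
  [0, 0, 0, -0.02, 0, 0, -0.2],
])

```text
t: 8.0
tcp_pos: [586.8, 83.7, 130.9]
eef_rot: [0.938, 0.345, 0.001, 0.0]
ft_force: [1.4, 3.1, -1.9]
grip_width: 14.1
grasp_force: 20.0
```

```bash
python3 st.py
```

```text
8.0 [586.78  83.67 130.93] yyaw -0.8655 F [ 1.36  3.13 -1.9 ] M [ 0.469 -0.271 -0.039] 14.101851718739667 19.99905288219452 [0.122 0.431 1.681 0.    1.027 0.988]
```

jog_arm([
  [0, 0, 0, 0, 0, 0, -0.03],
  [0, 0, 0, -0.01, 0, 0, -0.06],
  [0, 0, 0, -0.01, 0, 0, -0.06],
])

```text
t: 8.38
tcp_pos: [586.7, 83.6, 130.9]
eef_rot: [0.949, 0.317, 0.001, 0.0]
ft_force: [4.4, 3.0, -3.9]
grip_width: 13.9
grasp_force: 20.0
```

```bash
python3 st.py
```

```text
8.375 [586.67  83.61 130.91] yyaw -0.9265 F [ 4.37  3.02 -3.86] M [ 0.665 -0.826 -0.077] 13.855261278649202 19.99836176633835 [0.122 0.431 1.681 0.    1.027 1.049]
```

jog_arm([
  [0, 0, 0, 0, 0, 0, -0.03],
  [0, 0, 0, 0, 0, 0, -0.06],
  [0, 0, 0, 0, 0, 0, -0.06],
])

```text
t: 8.75
tcp_pos: [586.6, 83.5, 130.9]
eef_rot: [0.957, 0.289, 0.001, 0.001]
ft_force: [4.0, 3.3, -3.9]
grip_width: 14.7
grasp_force: 20.3
```

```bash
python3 st.py
```

```text
8.75 [586.63  83.54 130.92] yyaw -0.9837 F [ 4.03  3.26 -3.93] M [ 0.627 -0.814  0.663] 14.694337267752486 20.309880673885345 [ 1.220e-01  4.310e-01  1.681e+00 -1.000e-03  1.027e+00  1.107e+00]
```

The hard stop is reached: Mz jumped to 0.66 N m and the jaws were prised open to 14.7 mm. I'll ease back slightly to find the flush seated angle.

jog_arm([
  [0, 0, 0, 0, 0, 0, 0.015],
  [0, 0, 0, 0, 0, 0, 0.015],
])

```text
t: 9.0
tcp_pos: [586.6, 83.5, 130.9]
eef_rot: [0.955, 0.296, 0.001, 0.001]
ft_force: [4.1, 2.8, -4.2]
grip_width: 13.9
grasp_force: 20.1
```

```bash
python3 st.py
```

```text
9.0 [586.61  83.55 130.91] yyaw -0.969 F [ 4.1   2.76 -4.17] M [ 0.641 -0.843  0.542] 13.896265835175802 20.059386491775513 [ 1.220e-01  4.310e-01  1.681e+00 -1.000e-03  1.027e+00  1.092e+00]
```

jog_arm([
  [0, 0, 0, 0.02, 0, 0, 0.17],
  [0, 0, 0, 0.04, 0, 0, 0.34],
  [0, 0, 0, 0.06, 0, 0, 0.51],
  [0, 0, 0, 0.08, 0, 0, 0.68],
  [0, 0, 0, 0.1, 0, 0, 0.85],
  [0, 0, 0, 0.13, 0, 0, 1.02],
  [0, 0, 0, 0.15, 0, 0, 1.19],
  [0, 0, 0, 0.17, 0, 0, 1.36],
  [0, 0, 0, 0.19, 0, 0, 1.5],
  [0, 0, 0, 0.2, 0, 0, 1.58],
])

```text
t: 10.25
tcp_pos: [585.9, 83.7, 132.8]
eef_rot: [0.461, 0.887, 0.0, 0.0]
ft_force: [1.8, 2.3, -2.9]
grip_width: 13.9
grasp_force: 20.0
```

jog_arm([
  [0, 0, 0, 0, 0, 0, 0],
  [0, 0, 0, 0, 0, 0, 0],
])

```text
t: 10.5
tcp_pos: [585.9, 83.7, 132.9]
eef_rot: [0.463, 0.886, 0.0, 0.0]
ft_force: [3.3, 3.7, -2.9]
grip_width: 13.5
grasp_force: 20.0
```

```bash
python3 st.py
python3 - <<'E'
from h import *
im=robot.grab_frame("side")[:,:,::-1]; x,y=270,182
a=cv2.resize(im[y-40:y+40,x-40:x+40],(400,400),interpolation=cv2.INTER_CUBIC)
im=robot.grab_frame("top")[:,:,::-1]; x,y=252,182
b=cv2.resize(im[y-40:y+40,x-40:x+40],(400,400),interpolation=cv2.INTER_CUBIC)
cv2.imwrite("pics/c3.png",np.hstack([a,b]))
E
```

```text
10.5 [585.9   83.7  132.87] yyaw 0.6078 F [ 3.27  3.67 -2.86] M [ 0.833 -0.802  0.025] 13.473362666862055 19.994518160820007 [ 0.122  0.429  1.679  0.     1.033 -0.486]
```

View pics/c3.png

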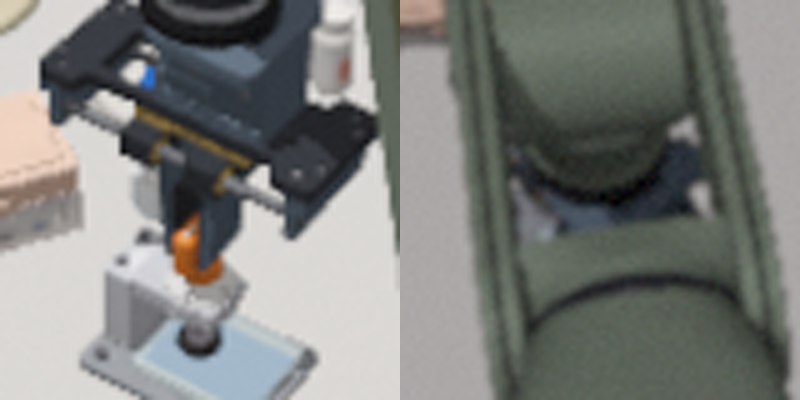

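The wing is square in the jaws and crosswise to the clamp, a quarter turn from the seat, with forces small. I'll hand it in.

```bash
python3 -c "
from rig import robot
print(robot.close_job())"
```

```text
the job is handed in; nothing more can be done
None
```

I turned the orange thumbscrew clockwise to its hard stop and backed it off about 1.57 rad (a quarter turn), and the gripper is still holding it there at 20 N; the job is handed in, and no verdict came back.

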